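Fit the burnishing wheel on its drive studs

ROBOT

A 7-joint arm with a two-finger parallel gripper is mounted at the origin on a cart in front of the work surface, level with it; the furniture and walls round the work are solid. World frame = base frame: x ahead of the robot, y to its left, z up, the work surface at z = 0. Lengths are in mm, angles in rad, forces in N, time in s.
With the tool pointing down it reaches from about 425 to 1025 mm from the base axis. Payload 9.4 kg.
Tool frame: the origin (TCP) lies between the finger pads; the fingertips stand 25 mm ahead of it and the grasp point (between the pads) lies 6 mm ahead of it; z points along the fingers, y is the line along which they close (so a half turn about z gives the same grasp; the last joint's range is limited). The gripper opens to 85 mm and grips with 20 to 120 N. Pads are 22 mm wide; open, the fingers measure 114 mm over their backs; the gripper's body (76 mm by 85 mm) begins 54 mm behind the grasp point. The pads swing forward as they close: fully open they stand 13 mm farther back than shut.
Start: joints at [-1.294, 0.599, -0.003, 1.599, 0.002, 0.943, -0.08], TCP at [251.19, 680.094, 256.275] pointing down, gripper open.
Joint ranges: [-2.57, 2.57], [-0.35, 1.97], [-1.29, 1.29], [0.11, 2.56], [-1.05, 4.19], [0.11, 1.86], [-2.63, 2.63]. Speed limits (rad/s): [2.22, 2.22, 3.01, 3.01, 3.14, 3.14, 3.14].

INTERFACE

Orientations are given as a 3x3 rotation matrix whose columns are the frame's x, y, z axes.
In Python, from station import arm, snapshot, calibration gives the robot as it stands. The module is installed in compiled form; this text tells all that it offers.
- The arm moves only by the tool drive_tool, never from a script. Its arguments are lists of equal length, an entry for each row: "delta_rot": the turn, a rotation vector about the tool's x, y, z in degrees, a list of three; "travel": the shift along the tool's x, y, z in mm, a list of three; "grip": the closure, from -1 (fully open) to 1 (shut). A call has 1 to 10 rows; each row is the pose to reach, as a shift and turn from the pose commanded when the call began, along the tool's axes at that moment; what a row does not reach only later rows make up. A row lasts 1/8 s, in which the tool goes at most 62.5 mm and 10.7 degrees, less where a joint would pass 70% of its speed; a pose out of reach is approached as far as the arm can. A call with a gripper value outside its range is refused whole. The fingers move at their own pace and stop on an object; "newtons" is the grip in N (left out, the last holds). Time passes only in rows, so rows that repeat a pose let the fingers close. It gives the time, the measured TCP pose, the force, the opening and the grip force at its end, in the units of the state.
- arm.sense(): the state, without advancing time (a new reading comes with each control period).
- snapshot(name): name is "scene" or "top" or "wrist"; returns the picture (420x560x3 uint8, blue, green, red); there is no depth.
- calibration(name): a dict with "K" (3x3 intrinsics, pixels), "xyz" and "attitude" of the camera in the world; the wrist camera has in their place "mount" (4x4, takes a point from camera to tool coordinates, whose origin is the TCP and whose axes are the flange's). Camera axes: x right, y down, z forward; pixel columns grow to the right and rows downward; lengths in mm; the calibration is good to about 2 mm. A picture is of the moment at which its call begins: read the wrist's pose just before it. calibration takes no time and is no camera call.
- arm.job_done(): hands the job in; it is judged then, once.
The state is a dict: "time": time; "qpos": joint angles; "qd": joint speeds; "effort": joint torques, N m; "eef_pos": TCP position; "tool_rot": TCP orientation; "wrist_force": force on the tool from outside, world axes, zero at the start; "wrist_torque": the same for the moment, N m; "finger_gap": finger opening in mm; "gripper_force": force on a finger pad.
Only numpy, scipy, OpenCV 4.12 (cv2) and the standard library are available. Lean on these libraries where they do the work, as an engineer would, in place of code of your own. Each camera call takes 0.05 s, during which the arm holds its last target. There are 200 camera calls.

TASK

Put the wooden burnishing wheel, boss up, over the spindle of the finishing stand, turn it until its five holes find the five drive studs, and slide it down until it sits flat and fully home on the hub, then let go of it. Press only lightly while you feel for the studs, because a hard push or a drop damages them, and do not disturb the thread spools and the needle tin beside it.

Things in the scene. Friction and masses are not known exactly. Their poses are not given: they have to be found in the camera images.
- wheel: the burnishing wheel, about 0.3 kg: round wooden disc, diameter 104, 14 thick, with an upright round boss in its middle. It starts flat on the worktop, boss up. A bore of diameter 14 runs through disc and boss; five through holes of diameter 10.6 stand 72 degrees apart on a circle of radius 34. Origin: centre of the underside; z up along the axis; x points at one hole. Pose not given while held
- boss_top (a point): centre of the top of the wheel's aluminium boss, 50 above the wheel's underside. The boss is round, diameter 36, and stands 36 tall on the disc: the wheel is gripped by it, at any angle
- stand: the finishing stand, fixed to the worktop: round grey cast foot, diameter 110, a bearing housing, and on it a dark steel hub disc of diameter 92 that carries a central spindle nose and five studs. The hub turns stiffly (0.6 N m) and starts at any angle; this pose and its axes do NOT tell that angle: see or feel it. Origin: centre of the foot's underside, on the spindle axis; z up
- seat (a point): point on the spindle axis in the plane of the hub's flat top, 54 above the worktop; the centre of the wheel's underside lies here when it is fully home. A force over 60 N between wheel and stand damages it; z up
- stud_tips (a point): point on the spindle axis level with the stud tips, 10 above the hub's top. Studs: diameter 8, top 1.2 bevelled, five 72 degrees apart on a circle of radius 34, so any turn of 72 degrees passes a fit. The wheel rests at this height until its holes meet the studs. Pressed on them with 4 to 10 N, a turning wheel leaves the hub still; a hard push drags the hub round with it
- spindle_top (a point): centre of the top of the spindle nose, 28 above the hub's top; the nose has diameter 12, its top 4 tapered to diameter 5
- needle_tin: closed flat tin, 77 x 113 x 39 tall, a bystander; origin: centre of the underside
- spool_small: small thread spool, diameter 35, 40 tall, a bystander; origin: centre of the underside
- spool_large: large thread spool, diameter 55, 70 tall, a bystander; origin: centre of the underside
Mind the look-alikes: they are no part of the job. Several things have the shape of the stand; the one meant has the colours described above. What is shaped like the wheel but yellow is not meant.

How it is judged (in metres and radians):
On the way:
1. the wheel's bore is over the spindle, with the wheel still above the hub (horizontal distance between wheel and seat below 0.005 m and z of wheel in the frame of seat between 0.005 and 0.026 m), for 0.1 s.
At the end, for the whole second after the job is handed in: the wheel sits boss up on the hub with all five studs in its holes: its underside within 2 mm of the hub's top, its centre within 3 mm of the spindle axis, level within 0.04 rad, at rest (horizontal distance between wheel and seat below 0.003 m and z of wheel in the frame of seat between -0.003 and 0.002 m and angle between wheel's own z axis and vertical below 0.04 rad and linear speed of wheel below 0.01 m/s); the robot touches nothing.
It fails at once if wheel and stand pressed or knocked together with more than 60 N (contact force between wheel and stand above 60 N).
It fails at once if needle tin moved more than 20 mm (distance of needle_tin from where it was at the start of the episode above 0.02 m).
It fails at once if small spool moved more than 20 mm (distance of spool_small from where it was at the start of the episode above 0.02 m).
It fails at once if large spool moved more than 20 mm (distance of spool_large from where it was at the start of the episode above 0.02 m).
It also fails if it takes over 72 s, if anything falls off the work surface, if the arm or the gripper's body presses on something with over 40 N, if the wrist force passes 120 N, or if a joint passes its speed limit or range.

## Working session

There is one attempt and no reset: what is moved stays moved. The work goes in short steps, Python scripts to look and compute and a tool call to move; the robot and the scene stay as the last step left them, time stands still between calls to the robot, and variables do not carry over. Pictures are saved under pics/ and viewed, at most 10 in all, crops included, and the job is handed in when it is done.

Besides the shell and the picture viewer there is one more tool, called after "Call:" as a command line: name --argument value ..., lists and objects as JSON in quotes. drive_tool: Moves the arm, as the interface text tells. Its arguments: {"type":"object","properties":{"delta_rot":{"type":"array"},"travel":{"type":"array"},"grip":{"type":"array"},"newtons":{"type":"number"}},"required":["delta_rot","travel","grip"]}

```bash
mkdir -p pics
python3 - <<'E'
from station import arm,snapshot,calibration
import cv2,numpy as np
np.set_printoptions(suppress=True,precision=4)
s=arm.sense();print(s)
for n in("top","scene","wrist"):
    cv2.imwrite(f"pics/{n}0.png",snapshot(n));print(n,calibration(n))
a=cv2.imread("pics/top0.png");b=cv2.imread("pics/scene0.png")
E
```

```text
{'time': 0.0, 'qpos': array([-1.2937,  0.6001, -0.0026,  1.6001,  0.0018,  0.9429, -0.0798]), 'qd': array([-0.0001,  0.0009,  0.0014,  0.0015,  0.0005, -0.0012,  0.0016]), 'effort': array([ -0.0016, -77.6446,   1.5634, -25.8025,   0.0122,   0.0087,
        -0.    ]), 'eef_pos': array([251.0373, 679.7015, 255.4198]), 'tool_rot': array([[-0.9381,  0.3464, -0.0004],
       [ 0.3464,  0.9381, -0.0015],
       [-0.0001, -0.0015, -1.    ]]), 'wrist_force': array([ 0.1016, -1.1121, -0.139 ]), 'wrist_torque': array([ 0.0333,  0.0153, -0.0185]), 'gripper_force': 0.0, 'finger_gap': 85.39568139628025}
top {'K': array([[466.9615,   0.    , 283.2146],
       [  0.    , 466.9615, 211.2947],
       [  0.    ,   0.    ,   1.    ]]), 'xyz': array([ 319.4564,  310.809 , 1263.3015]), 'attitude': array([[-0.0074, -0.9921,  0.1255],
       [-1.    ,  0.0077,  0.0021],
       [-0.0031, -0.1255, -0.9921]])}
scene {'K': array([[507.7513,   0.    , 277.9131],
       [  0.    , 507.7513, 217.7304],
       [  0.    ,   0.    ,   1.    ]]), 'xyz': array([-538.6009, -469.947 ,  632.1672]), 'attitude': array([[ 0.5965, -0.3279,  0.7326],
       [-0.8024, -0.2222,  0.5539],
       [-0.0188, -0.9182, -0.3956]])}
wrist {'K': array([[313.4527,   0.    , 283.2305],
       [  0.    , 313.4527, 208.8974],
       [  0.    ,   0.    ,   1.    ]]), 'mount': array([[   0.0001,   -0.963 ,   -0.2696,   67.5429],
       [   1.    ,   -0.0001,    0.0006,   -0.1066],
       [  -0.0006,   -0.2696,    0.963 , -116.2465],
       [   0.    ,    0.    ,    0.    ,    1.    ]])}
```

View pics/top0.png

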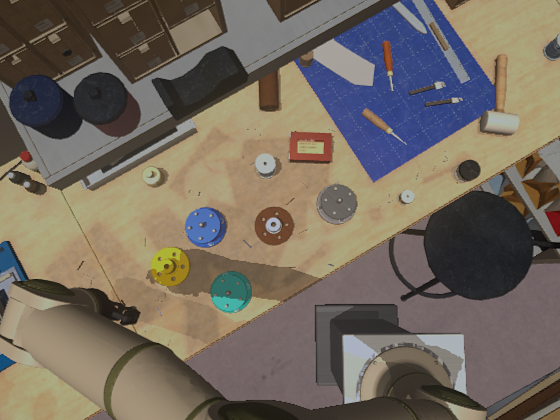

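View pics/scene0.png

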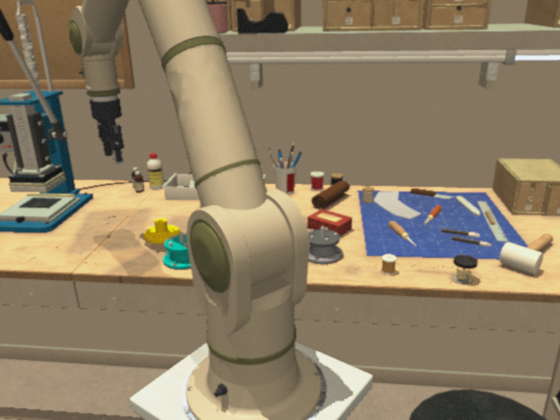

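The top view shows the brown wheel with its aluminium boss at about (274,226) and the grey stand at about (337,204). The red needle tin is at (311,147), the large spool at (265,165) and the small spool at (407,197). The blue and teal stands and the yellow wheel are look-alikes. The scene view shows nothing blocking the stand.

```bash
cat > h.py <<'E'
import cv2,numpy as np
from station import arm,snapshot,calibration
np.set_printoptions(suppress=True,precision=3)
def cam(n,s=None):
    c=calibration(n)
    if n!="wrist": return c["K"],np.array(c["attitude"]),np.array(c["xyz"])
    M=c["mount"]; R=s["tool_rot"]
    return c["K"],R@M[:3,:3],s["eef_pos"]+R@M[:3,3]
def ray(C,uv,z):
    K,R,t=C
    d=R@np.linalg.solve(K,[uv[0],uv[1],1.])
    return t+d*(z-t[2])/d[2]
def proj(C,p):
    K,R,t=C; q=K@(R.T@(np.array(p)-t)); return q[:2]/q[2]
def blobs(mask,amin=20):
    cs,_=cv2.findContours(mask.astype(np.uint8),cv2.RETR_EXTERNAL,cv2.CHAIN_APPROX_NONE)
    return sorted([c for c in cs if cv2.contourArea(c)>amin],key=cv2.contourArea,reverse=True)
E
python3 - <<'E'
from h import *
C=cam("top");a=cv2.imread("pics/top0.png");hsv=cv2.cvtColor(a,cv2.COLOR_BGR2HSV)
for n,(u,v),zs in(("wheel",(274,226),(14,50)),("stand",(337,204),(54,)),("tin",(311,147),(39,)),("large",(265,163),(70,)),("small",(407,197),(40,))):
    print(n,[ray(C,(u,v),z) for z in zs],hsv[v-2:v+3:2,u+12 if n in("wheel","stand") else u])
def local(m,u,v,r=32):
    k=np.zeros_like(m);k[v-r:v+r,u-r:u+r]=1;return m&k
H,S,V=[hsv[...,i] for i in range(3)]
m=local(((S>110)&(V<140)&((H<15)|(H>170))).astype(np.uint8),274,226,26)
c=blobs(m)[0];e=cv2.fitEllipse(cv2.convexHull(c));print("wheel ell",e,ray(C,e[0],14))
m=local(((S<70)&(V>150)).astype(np.uint8),274,226,20)
for c in blobs(m,10):print("boss",cv2.contourArea(c),cv2.minEnclosingCircle(c))
m=local(((S<60)).astype(np.uint8),337,204,26)
c=blobs(m)[0];e=cv2.fitEllipse(cv2.convexHull(c));print("stand",e,ray(C,e[0],30))
cv2.imwrite("pics/topc.png",cv2.resize(a[120:270,200:430],None,fx=3.4,fy=3.4,interpolation=cv2.INTER_CUBIC))
E
```

```text
wheel [array([437.846, 338.504,  14.   ]), array([434.434, 337.706,  50.   ])] [[ 17  89 172]
 [ 14 113  99]
 [ 11 143 105]]
stand [array([490.539, 172.607,  54.   ])] [[ 15  25 104]
 [ 18  25 104]
 [ 18  25 104]]
tin [array([647.99 , 237.402,  39.   ])] [[ 33  72 178]
 [ 18  99 157]
 [ 33  72 177]]
large [array([597.818, 359.944,  70.   ])] [[ 72   7 173]
 [ 16  71  83]
 [ 45   7 148]]
small [array([509.792, -14.738,  40.   ])] [[ 27  22 128]
 [ 41  13 158]
 [ 69  10 179]]
wheel ell ((273.49493408203125, 225.36880493164062), (38.025691986083984, 38.445457458496094), 11.92370319366455) [439.559 339.852  14.   ]
boss 136.0 ((273.0, 225.0), 7.615873336791992)
stand ((336.3062744140625, 203.2509002685547), (39.452850341796875, 40.90076446533203), 174.07769775390625) [495.967 171.67   30.   ]
```

View pics/topc.png

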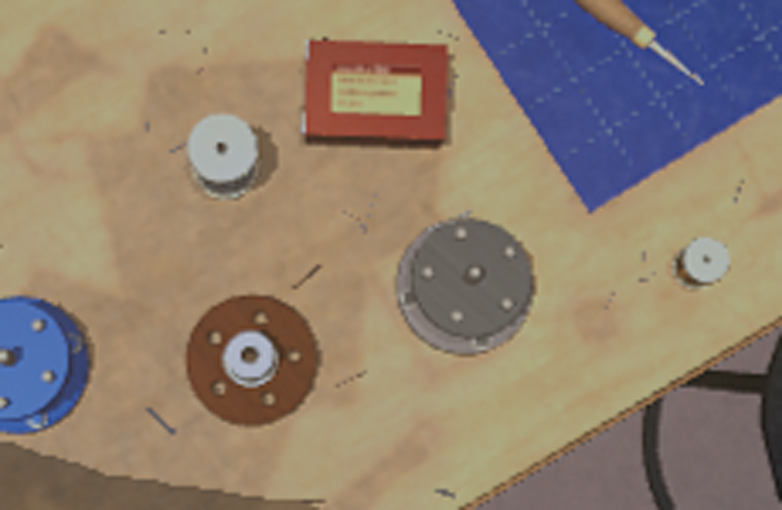

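The crop shows the wheel's five holes around the boss at (250,356), and the stand's dark hub with five stud tips around the spindle at (475,272). Next I move to a hover between the two for a wrist view.

Call:
drive_tool --delta_rot '[[0,0,0],[0,0,0],[0,0,0],[0,0,0],[0,0,0],[0,0,0],[0,0,0],[0,0,0],[0,0,0],[0,0,0]]' --travel '[[-40,-37,6],[-84,-78,13],[-127,-119,20],[-170,-160,27],[-213,-200,34],[-256,-240,41],[-300,-280,48],[-348,-324,55],[-348,-324,55],[-348,-324,55]]' --grip '[[-1],[-1],[-1],[-1],[-1],[-1],[-1],[-1],[-1],[-1]]'

```text
validation failed for argument at $.gr...
```

Grip takes plain numbers, it seems.

Call:
drive_tool --delta_rot '[[0,0,0],[0,0,0],[0,0,0],[0,0,0],[0,0,0],[0,0,0],[0,0,0],[0,0,0],[0,0,0],[0,0,0]]' --travel '[[-40,-37,6],[-84,-78,13],[-127,-119,20],[-170,-160,27],[-213,-200,34],[-256,-240,41],[-300,-280,48],[-348,-324,55],[-348,-324,55],[-348,-324,55]]' --grip '[-1,-1,-1,-1,-1,-1,-1,-1,-1,-1]'

```text
time: 1.4
eef_pos: [465.4, 255.6, 201.3]
tool_rot: [[-0.938, 0.347, -0.0], [0.347, 0.938, 0.0], [0.0, 0.0, -1.0]]
wrist_force: [0.6, -0.4, 0.1]
finger_gap: 85.3
gripper_force: 0.0
```

Run:
```python
from h import *
s=arm.sense();a=snapshot("wrist");cv2.imwrite("pics/w1.png",a);np.savez("w1.npz",p=s["eef_pos"],R=s["tool_rot"])
C=cam("wrist",s)
for p in((438,339,14),(435,339,50),(490,172,54),(490,172,82)):print(p,proj(C,p))
```

```text
(438, 339, 14) [355.893 135.336]
(435, 339, 50) [364.557 133.738]
(490, 172, 54) [206.553 257.347]
(490, 172, 82) [198.594 271.52 ]
```

View pics/w1.png

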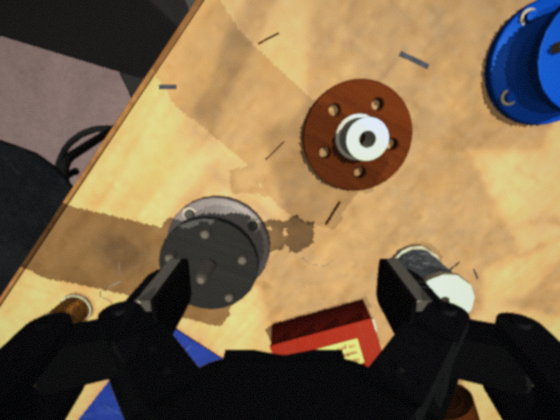

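The wheel is clear at about (357,135), with its boss top at (367,139) and all five holes visible. The hub is at about (210,262), with studs near (204,234), (242,261), (228,298) and (167,262); one finger hides part of its rim.

```bash
cat > m1.py <<'E'
from h import *
d=np.load("w1.npz");s=dict(eef_pos=d["p"],tool_rot=d["R"]);C=cam("wrist",s);a=cv2.imread("pics/w1.png");hsv=cv2.cvtColor(a,cv2.COLOR_BGR2HSV);H,S,V=[hsv[...,i].astype(int) for i in range(3)]
def win(m,x0,x1,y0,y1):
    k=np.zeros(m.shape,np.uint8);k[y0:y1,x0:x1]=m[y0:y1,x0:x1];return k
m=win((S>140)&((H<12)|(H>172))&(V>40),295,420,70,200)
c=blobs(m)[0];hull=cv2.convexHull(c)
W=np.array([ray(C,p[0],14) for p in c[:,:1]])
(x,y),r=cv2.minEnclosingCircle(np.array([ray(C,p,14)[:2] for p in hull[:,0]],np.float32));print("wheel disc",x,y,r)
m=win((S<90)&(V>140),330,395,110,170)
for b in blobs(m,30)[:2]:
    q=np.array([ray(C,p,50)[:2] for p in b[:,0]],np.float32);print("boss top",cv2.minEnclosingCircle(q),cv2.contourArea(b))
def peaks(img,seeds,z,ctr,sgn,w=7):
    g=cv2.cvtColor(img,cv2.COLOR_BGR2GRAY).astype(float)*sgn
    an=[]
    for u,v in seeds:
        u0,v0=u-w,v-w;P=g[v0:v+w+1,u0:u+w+1]
        t=P.max()-.4*(P.max()-np.median(P));ys,xs=np.nonzero(P>=t);uv=(u0+xs.mean(),v0+ys.mean())
        p=ray(C,uv,z)[:2];dd=p-ctr;an.append(np.degrees(np.arctan2(dd[1],dd[0])))
        print(np.array(uv),p,"r",np.hypot(*dd),"ang%72",an[-1]%72)
    return an
print("holes");peaks(a,[(334,110),(377,104),(392,144),(359,172),(323,153)],14,np.array([x,y]),-1,8)
print("studs");peaks(a,[(204,234),(242,261),(228,298),(167,262)],64,np.array([491,171]),1,5)
print("spindle");peaks(a,[(203,265)],82,np.array([491,171]),1,5)
m=win((S<120)&(V<95),155,275,195,310)
E
python3 m1.py
python3 - <<'E'
import cv2,numpy as np
a=cv2.imread("pics/w1.png")
b=cv2.resize(a[185:315,150:280],None,fx=4,fy=4,interpolation=cv2.INTER_CUBIC);b=cv2.convertScaleAbs(b,alpha=2)
cv2.imwrite("pics/w1c.png",b)
E
```

```text
wheel disc 439.4806823730469 339.181884765625 51.18599319458008
boss top ((436.6136169433594, 336.8542175292969), 22.8138370513916) 1625.0
holes
[338.045 109.091] [409.619 330.362] r 31.13663103551348 ang%72 52.45553922504192
[380.303 102.273] [417.401 368.566] r 36.75527411188658 ang%72 54.92140317736653
[394.686 143.629] [458.175 371.361] r 37.21482365235597 ang%72 59.84543186055288
[362.75 172.35] [474.021 335.121] r 34.777935695242526 ang%72 65.29506213610603
[329.    152.074] [444.036 310.354] r 29.185921611004236 ang%72 62.9786172696474
studs
[203.967 234.6  ] [466.482 182.653] r 27.146292807555113 ang%72 10.579306722682475
[241.379 260.414] [499.997 203.597] r 33.81575732738747 ang%72 2.56995311460895
[228.48 298.2 ] [530.626 178.265] r 40.28660829940385 ang%72 10.389728369849943
[167.571 258.143] [475.461 143.656] r 31.451089830809092 ang%72 24.390797946176278
spindle
[204.118 266.941] [487.799 177.981] r 7.679917138548951 ang%72 42.632227838026054
```

View pics/w1c.png

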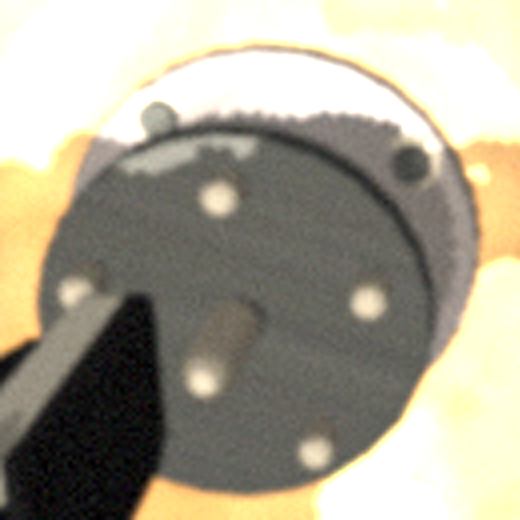

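The crop shows the hub with four studs (one partly behind the finger) and the spindle leaning to its tip at crop (205,378), which is full-image (201,279.5). I fit the known five-point pattern to both sets.

```bash
cat >> h.py <<'E'
def fit5(P,r=34):
    """P: nx2 points on 5-fold circle: centre and angle (mod 72 deg)"""
    from scipy.optimize import least_squares
    P=np.array(P)[:,:2];best=None
    def pat(x):
        an=np.degrees(np.arctan2(*(P-x[:2]).T[::-1])); k=np.round((an-x[2])/72); t=np.radians(x[2]+72*k)
        return P-x[:2]-r*np.c_[np.cos(t),np.sin(t)]
    for a0 in range(0,72,12):
        o=least_squares(lambda x:pat(x).ravel(),[*P.mean(0),a0])
        if best is None or o.cost<best.cost:best=o
    return best.x[:2],best.x[2]%72,np.hypot(*pat(best.x).T)
E
python3 - <<'E'
from h import *
d=np.load("w1.npz");s=dict(eef_pos=d["p"],tool_rot=d["R"]);C=cam("wrist",s);T=cam("top")
print("holes w",fit5([ray(C,p,14) for p in[(334,110),(377,104),(392,144),(359,172),(323,153)]]))
print("studs w",fit5([ray(C,p,64) for p in[(204.7,234.5),(242.5,260.5),(229,298.2),(168.7,258)]]),"spindle",ray(C,(201.2,279.5),82))
f=lambda L:[(u/3.4+200,v/3.4+120) for u,v in L]
print("holes t",fit5([ray(T,p,14) for p in f([(261,318),(294,356),(269,399),(219,388),(216,338)])]))
print("studs t",fit5([ray(T,p,64) for p in f([(461,233),(509,252),(507,303),(457,316),(427,272)])]),"spindle",ray(T,f([(475,272)])[0],82))
g=cv2.imread("pics/w1.png");hsv=cv2.cvtColor(g,cv2.COLOR_BGR2HSV)
m=((hsv[...,1]<60)&(hsv[...,2]>200)).astype(np.uint8);m[:,:330]=0;m[:,395:]=0;m[:110]=0;m[165:]=0
b=blobs(m,30)[0];print("boss bbox",cv2.boundingRect(b));print("boss 50:",ray(C,(367.5,138.5),50))
E
```

```text
holes w (array([439.962, 339.458]), np.float64(58.74346228455501), array([0.566, 0.1  , 0.355, 0.647, 0.888]))
studs w (array([497.845, 170.551]), np.float64(13.712031700201033), array([0.285, 0.046, 0.131, 0.18 ])) spindle [497.421 170.998  82.   ]
holes t (array([438.378, 338.344]), np.float64(58.79484845564892), array([0.313, 0.534, 0.29 , 0.231, 0.84 ]))
studs t (array([497.161, 168.694]), np.float64(13.926610426206963), array([0.473, 0.466, 0.226, 0.544, 0.59 ])) spindle [496.851 168.666  82.   ]
boss bbox (338, 114, 51, 46)
boss 50: [439.57  340.213  50.   ]
```

Call:
drive_tool --delta_rot '[[0,0,0],[0,0,0],[0,0,0],[0,0,0],[0,0,0],[0,0,0],[0,0,0],[0,0,0],[0,0,0],[0,0,0]]' --travel '[[25,33,15],[53,70,30],[53,70,60],[53,70,90],[53,70,115],[53,70,135],[53,70,147],[53,70,154],[53,70,157],[53,70,157]]' --grip '[-1,-1,-1,-1,-1,-1,-1,-1,-1,-1]'

```text
time: 2.7
eef_pos: [440.0, 339.8, 44.6]
tool_rot: [[-0.938, 0.346, 0.0], [0.346, 0.938, 0.0], [-0.0, 0.0, -1.0]]
wrist_force: [-0.1, -0.4, 0.4]
finger_gap: 85.7
gripper_force: 0.0
```

Call:
drive_tool --delta_rot '[[0,0,0],[0,0,0],[0,0,0],[0,0,0],[0,0,0],[0,0,0],[0,0,0],[0,0,0],[0,0,0],[0,0,0]]' --travel '[[0,0,0],[0,0,0],[0,0,0],[0,0,0],[0,0,0],[0,0,0],[0,0,0],[0,0,0],[0,0,0],[0,0,0]]' --grip '[0,0.3,0.6,1,1,1,1,1,1,1]' --newtons 50

```text
time: 3.95
eef_pos: [440.1, 339.7, 44.8]
tool_rot: [[-0.938, 0.347, 0.001], [0.347, 0.938, 0.0], [-0.0, 0.001, -1.0]]
wrist_force: [-0.4, -0.6, 5.3]
finger_gap: 34.6
gripper_force: 49.8
```

Call:
drive_tool --delta_rot '[[0,0,0],[0,0,0],[0,0,-5],[0,0,-10],[0,0,-15],[0,0,-20],[0,0,-25],[0,0,-27],[0,0,-27],[0,0,-27]]' --travel '[[0,0,-20],[0,0,-60],[0,0,-105],[-20,-25,-110],[-50,-61,-110],[-80,-98,-110],[-103,-126,-110],[-113,-138.5,-110],[-113,-138.5,-110],[-113,-138.5,-110]]' --grip '[1,1,1,1,1,1,1,1,1,1]'

```text
time: 5.2
eef_pos: [497.6, 171.4, 154.3]
tool_rot: [[-0.993, -0.117, -0.0], [-0.117, 0.993, 0.0], [0.0, 0.001, -1.0]]
wrist_force: [0.5, -0.0, -2.5]
finger_gap: 34.5
gripper_force: 50.6
```

Run:
```python
from h import *
s=arm.sense();a=snapshot("wrist");t=snapshot("top");print(s["eef_pos"],s["wrist_force"],s["finger_gap"]);print(s["tool_rot"])
np.savez("w2.npz",p=s["eef_pos"],R=s["tool_rot"]);cv2.imwrite("pics/w2.png",a);cv2.imwrite("pics/t2.png",t)
C=cam("wrist",s);print(proj(C,(497.7,170.6,54)),proj(C,(497.7,170.6,106)))
```

```text
[497.637 171.435 154.253] [ 0.507 -0.024 -2.498] 34.51016141382
[[-0.993 -0.117 -0.   ]
 [-0.117  0.993  0.   ]
 [ 0.     0.001 -1.   ]]
[282.43 218.18] [282.27  245.697]
```

View pics/w2.png

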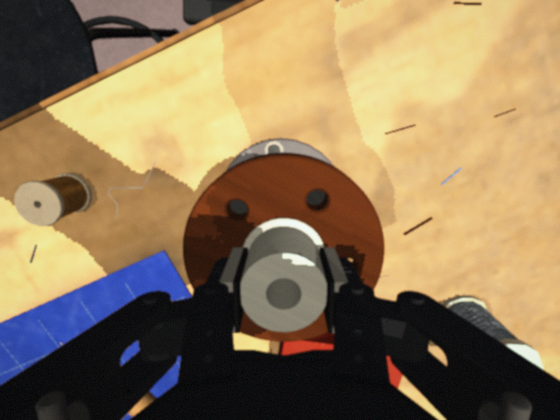

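The held wheel is level, with its bore top at about (284,292) and two holes at (237,208) and (317,198). The hub is hidden beneath it. I compute the wheel's axis and angle from these points.

Run:
```python
from h import *
d=np.load("w2.npz");s=dict(eef_pos=d["p"],tool_rot=d["R"]);C=cam("wrist",s);a=cv2.imread("pics/w2.png");hsv=cv2.cvtColor(a,cv2.COLOR_BGR2HSV)
zu=d["p"][2]-44.7
print("bore top",ray(C,(284,292),zu+50))
m=((hsv[...,1]>120)&((hsv[...,0]<11)|(hsv[...,0]>172))).astype(np.uint8);m[:,:175]=0;m[:,392:]=0;m[240:]=0;m[:150]=0
P=np.array([ray(C,p,zu+14)[:2] for p in blobs(m)[0][:,0] if p[1]<235 ])
from scipy.optimize import least_squares
o=least_squares(lambda x:np.hypot(*(P-x).T)-52,d["p"][:2],loss="soft_l1",f_scale=.5);
r=np.hypot(*(P-o.x).T);k=abs(r-52)<4
o=least_squares(lambda x:np.hypot(*(P[k]-x).T)-52,o.x,loss="soft_l1",f_scale=.5)
print("disc centre",o.x,k.sum(),"tcp",d["p"])
for uv in((237,208),(317,198)):
    q=ray(C,uv,zu+14)[:2]
    for c in (o.x,d["p"][:2]):
        dd=q-c;print(np.hypot(*dd),np.degrees(np.arctan2(dd[1],dd[0]))%72)
```

```text
bore top [495.355 171.137 159.553]
disc centre [497.988 170.906] 336 tcp [497.637 171.435 154.253]
35.151737409988876 9.954902242312016
35.29308948970509 10.961248473803352
36.224937223290596 15.558192879614495
35.71329981933524 16.15618474713102
```

Call:
drive_tool --delta_rot '[[0,0,0],[0,0,0],[0,0,0],[0,0,0],[0,0,0],[0,0,0],[0,0,0],[0,0,0]]' --travel '[[0,-0.5,8],[0,-0.5,18],[0,-0.5,24],[0,-0.5,28],[0,-0.5,31],[0,-0.5,33.5],[0,-0.5,36],[0,-0.5,36]]' --grip '[1,1,1,1,1,1,1,1]'

```text
time: 6.3
eef_pos: [498.0, 170.0, 118.2]
tool_rot: [[-0.993, -0.117, -0.0], [-0.117, 0.993, -0.0], [0.0, -0.0, -1.0]]
wrist_force: [-0.4, 0.7, -1.7]
finger_gap: 34.5
gripper_force: 50.6
```

Call:
drive_tool --delta_rot '[[0,0,0],[0,0,0],[0,0,0],[0,0,0],[0,0,0],[0,0,0]]' --travel '[[0,0,2],[0,0,4],[0,0,6],[0,0,7.5],[0,0,8.5],[0,0,8.5]]' --grip '[1,1,1,1,1,1]'

```text
time: 7.05
eef_pos: [498.0, 170.1, 109.7]
tool_rot: [[-0.993, -0.117, -0.0], [-0.117, 0.993, -0.0], [0.0, -0.0, -1.0]]
wrist_force: [-1.0, -0.5, -2.6]
finger_gap: 34.4
gripper_force: 50.6
```

Call:
drive_tool --delta_rot '[[0,0,0],[0,0,0],[0,0,0],[0,0,0]]' --travel '[[0,0,0.5],[0,0,1],[0,0,1.5],[0,0,1.5]]' --grip '[1,1,1,1]'

```text
time: 7.55
eef_pos: [498.0, 170.0, 108.3]
tool_rot: [[-0.993, -0.117, -0.0], [-0.117, 0.993, -0.0], [0.0, -0.0, -1.0]]
wrist_force: [-1.0, -0.1, -2.3]
finger_gap: 34.5
gripper_force: 50.6
```

Still no contact. I continue in half-millimetre steps.

Call:
drive_tool --delta_rot '[[0,0,0],[0,0,0],[0,0,0]]' --travel '[[0,0,0.5],[0,0,1],[0,0,1]]' --grip '[1,1,1]'

```text
time: 7.92
eef_pos: [498.0, 170.0, 107.3]
tool_rot: [[-0.993, -0.117, -0.0], [-0.117, 0.993, -0.0], [0.0, -0.0, -1.0]]
wrist_force: [-0.3, -0.3, -2.6]
finger_gap: 34.7
gripper_force: 50.6
```

Call:
drive_tool --delta_rot '[[0,0,0],[0,0,0],[0,0,0]]' --travel '[[0,0,0.5],[0,0,1],[0,0,1]]' --grip '[1,1,1]'

```text
time: 8.3
eef_pos: [498.0, 170.1, 106.3]
tool_rot: [[-0.993, -0.117, 0.0], [-0.117, 0.993, -0.0], [-0.0, -0.0, -1.0]]
wrist_force: [-0.0, 1.1, -2.6]
finger_gap: 34.5
gripper_force: 50.6
```

Call:
drive_tool --delta_rot '[[0,0,0],[0,0,0],[0,0,0],[0,0,0],[0,0,0]]' --travel '[[0,0,0.6],[0,0,1.2],[0,0,1.8],[0,0,2.4],[0,0,2.4]]' --grip '[1,1,1,1,1]'

```text
time: 8.93
eef_pos: [498.0, 170.1, 103.8]
tool_rot: [[-0.993, -0.117, -0.0], [-0.117, 0.993, -0.0], [0.0, -0.0, -1.0]]
wrist_force: [0.7, 0.2, -2.7]
finger_gap: 34.6
gripper_force: 50.6
```

Call:
drive_tool --delta_rot '[[0,0,0],[0,0,0],[0,0,0],[0,0,0],[0,0,0]]' --travel '[[0,0,0.6],[0,0,1.2],[0,0,1.8],[0,0,2.4],[0,0,2.4]]' --grip '[1,1,1,1,1]'

```text
time: 9.55
eef_pos: [498.0, 170.1, 101.5]
tool_rot: [[-0.993, -0.117, 0.0], [-0.117, 0.993, -0.0], [-0.0, -0.0, -1.0]]
wrist_force: [0.2, -0.2, -3.2]
finger_gap: 34.4
gripper_force: 50.6
```

Call:
drive_tool --delta_rot '[[0,0,0],[0,0,0],[0,0,0],[0,0,0],[0,0,0]]' --travel '[[0,0,0.5],[0,0,1],[0,0,1.5],[0,0,2],[0,0,2]]' --grip '[1,1,1,1,1]'

```text
time: 10.18
eef_pos: [498.0, 170.0, 99.4]
tool_rot: [[-0.993, -0.117, -0.0], [-0.117, 0.993, -0.0], [0.0, -0.0, -1.0]]
wrist_force: [0.0, -0.2, -2.6]
finger_gap: 34.5
gripper_force: 50.6
```

Call:
drive_tool --delta_rot '[[0,0,0],[0,0,0],[0,0,0]]' --travel '[[0,0,0.3],[0,0,0.6],[0,0,0.6]]' --grip '[1,1,1]'

```text
time: 10.55
eef_pos: [498.0, 170.1, 98.9]
tool_rot: [[-0.993, -0.117, 0.0], [-0.117, 0.993, -0.0], [-0.0, -0.0, -1.0]]
wrist_force: [-0.1, 0.8, -2.7]
finger_gap: 34.6
gripper_force: 50.6
```

Nearly home. I take small steps until there is contact.

Call:
drive_tool --delta_rot '[[0,0,0],[0,0,0],[0,0,0]]' --travel '[[0,0,0.3],[0,0,0.5],[0,0,0.5]]' --grip '[1,1,1]'

```text
time: 10.92
eef_pos: [498.0, 170.0, 98.8]
tool_rot: [[-0.993, -0.117, 0.0], [-0.117, 0.993, -0.0], [-0.0, -0.0, -1.0]]
wrist_force: [-1.7, -0.3, 6.2]
finger_gap: 34.8
gripper_force: 51.5
```

Call:
drive_tool --delta_rot '[[0,0,0],[0,0,0],[0,0,0]]' --travel '[[0,0,0.2],[0,0,0.4],[0,0,0.4]]' --grip '[1,1,1]'

```text
time: 11.3
eef_pos: [498.0, 170.0, 98.7]
tool_rot: [[-0.993, -0.117, 0.001], [-0.117, 0.993, 0.0], [-0.001, -0.0, -1.0]]
wrist_force: [-2.6, -2.0, 11.5]
finger_gap: 34.6
gripper_force: 52.1
```

The wheel is home: contact came at TCP z 98.7, exactly as expected. Next I ease off, open and retreat straight up.

Call:
drive_tool --delta_rot '[[0,0,0],[0,0,0],[0,0,0],[0,0,0],[0,0,0],[0,0,0],[0,0,0],[0,0,0]]' --travel '[[0,0,-0.4],[0,0,-0.4],[0,0,-0.4],[0,0,-0.4],[0,0,-0.4],[0,0,-0.4],[0,0,-0.4],[0,0,-0.4]]' --grip '[1,0.4,0,-0.5,-1,-1,-1,-1]'

```text
time: 12.3
eef_pos: [498.0, 170.1, 98.4]
tool_rot: [[-0.993, -0.117, 0.0], [-0.117, 0.993, -0.0], [-0.0, -0.0, -1.0]]
wrist_force: [0.3, -0.1, -0.0]
finger_gap: 85.2
gripper_force: 0.0
```

Call:
drive_tool --delta_rot '[[0,0,0],[0,0,0],[0,0,0],[0,0,0],[0,0,0],[0,0,0],[0,0,0],[0,0,0]]' --travel '[[0,0,-5],[0,0,-15],[0,0,-35],[0,0,-60],[0,0,-90],[0,0,-110],[0,0,-110],[0,0,-110]]' --grip '[-1,-1,-1,-1,-1,-1,-1,-1]'

```text
time: 13.3
eef_pos: [497.7, 169.8, 208.2]
tool_rot: [[-0.993, -0.117, -0.0], [-0.117, 0.993, -0.0], [0.0, -0.0, -1.0]]
wrist_force: [-0.6, 0.1, -0.3]
finger_gap: 85.4
gripper_force: 0.0
```

Run:
```python
from h import *
s=arm.sense();a=snapshot("wrist");cv2.imwrite("pics/w3.png",a);C=cam("wrist",s)
print(s["time"],s["eef_pos"]);print([proj(C,(498,170,z)) for z in (54,82,104)])
```

```text
13.3 [497.738 169.848 208.203]
[array([283.722, 200.428]), array([283.777, 208.921]), array([283.829, 216.987])]
```

View pics/w3.png

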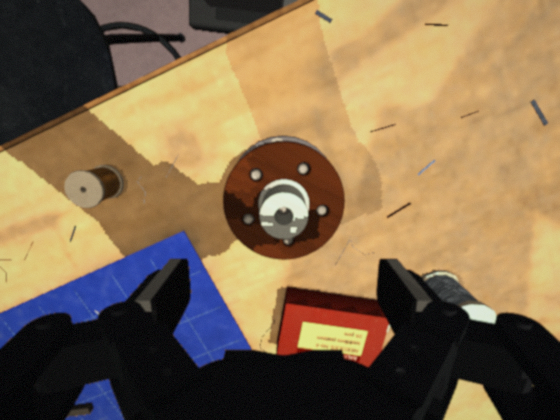

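The wheel sits level on the hub at about (284,200). Bright stud tips show in its holes at (256,174), (303,168), (322,210), (248,219) and (287,240), and the bystanders have not moved. I am handing it in.

```bash
python3 -c "
from station import arm
print(arm.job_done())"
```

```text
the job is handed in; nothing more can be done
None
```

The wheel is fully home on the hub with all five studs in its holes, released, with the spools and tin undisturbed, and the job is handed in; the hand-in call returned no verdict.

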